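Find the latched light key and release it

TASK

On the measuring machine's light console one of the four identical latching keys has been left latched down. With the fingertips, tap all four keys lightly one after another, from the robot's left to its right, to find it: so lightly that no raised key goes down level with the latched one and the latched one stays latched. Then press the latched key fully down and let go, so that it springs up and all four keys stand up, and leave the things lying round the console where they are.

Things in the scene. Friction and masses are not known exactly. Their poses are not given: they have to be found in the camera images.
- console: Fixed low desktop console, black housing, aluminium top panel, 170 mm front to back (x) by 250 mm wide (y); the flat panel is 58 mm above the table. Origin: centre of its underside, on the table; x to its back (away from the robot), y to the robot's left, z up. Place and yaw vary. Four fixed brightness knobs, 25 mm across and 16 mm high above the panel, stand behind the keys at x = +52 mm.
- row (a point): Middle of the key row, on the console's panel (58 mm above the table), axes as the console's. The four keys stand along its y axis at y = +60, +20, -20 and -60 mm, left to right.
- key_a: One of four identical latching keys: white cap 28 mm (x) by 24 mm (y) in a fixed bezel 38 by 34 mm, 5 mm high. Origin: centre of the cap's top face, axes as the console's. Up, the top face is 74.5 mm above the table; latched, it rests 4 mm lower. Full stroke 6 mm. Which key stands at which place in the row, and so where the latched one is, varies.
- key_b: One of the four, as key_a. Feel of every key: a raised one gives way from about 1 N; 2 N pushes it about 1 mm down, 3 N about 3 mm, 4 N about 5.5 mm. The latched one, met 4 mm lower, hardly gives below 3 N and has 2 mm left. Either meets a firm stop at 6 mm with about 5 N; 6 to 8 N is a sure full press.
- key_c: One of the four, as key_a. Every key is push-push: pressed against its stop (6 mm down) and let go, a raised key catches 4 mm down, and a latched one springs up; pressed less, it returns to where it was.
- key_d: One of the four, as key_a; origin: centre of the cap's top face.
- screwdriver: Loose screwdriver with red handle, 170 mm long and 26 mm thick, lying in front of the console; origin under its middle, x along it. To be left alone.
- gauge_case: Loose white plastic case, 140 by 100 by 32 mm, closed, lying to the right of the console; origin: centre of its underside. To be left alone.
- flange_bush: Loose aluminium turned bush, flange 44 mm across, 36 mm high, standing to the left of the console; origin: centre of its underside. To be left alone.
- ring_gauge: Loose steel ring, 54 mm across, 18 mm high, lying to the left of the console; origin: centre of its underside. To be left alone.

How it is judged (in metres and radians):
On the way, in this order (a step that is already met when the one before it is completed fails the run):
1. the leftmost key is touched with the fingers while the latched key is still down (((contact force between the fingers and key_a above 0.3 N and y of key_a in the frame of console above 0.04 m) or (contact force between the fingers and key_b above 0.3 N and y of key_b in the frame of console above 0.04 m) or (contact force between the fingers and key_c above 0.3 N and y of key_c in the frame of console above 0.04 m) or (contact force between the fingers and key_d above 0.3 N and y of key_d in the frame of console above 0.04 m)) and height (world z) of any of key_a, key_b, key_c, key_d below 0.071 m), for 0.04 s.
2. the second key from the left is touched with the fingers while the latched key is still down (((contact force between the fingers and key_a above 0.3 N and y of key_a in the frame of console between 0 and 0.04 m) or (contact force between the fingers and key_b above 0.3 N and y of key_b in the frame of console between 0 and 0.04 m) or (contact force between the fingers and key_c above 0.3 N and y of key_c in the frame of console between 0 and 0.04 m) or (contact force between the fingers and key_d above 0.3 N and y of key_d in the frame of console between 0 and 0.04 m)) and height (world z) of any of key_a, key_b, key_c, key_d below 0.071 m), for 0.04 s.
3. the third key from the left is touched with the fingers while the latched key is still down (((contact force between the fingers and key_a above 0.3 N and y of key_a in the frame of console between -0.04 and 0 m) or (contact force between the fingers and key_b above 0.3 N and y of key_b in the frame of console between -0.04 and 0 m) or (contact force between the fingers and key_c above 0.3 N and y of key_c in the frame of console between -0.04 and 0 m) or (contact force between the fingers and key_d above 0.3 N and y of key_d in the frame of console between -0.04 and 0 m)) and height (world z) of any of key_a, key_b, key_c, key_d below 0.071 m), for 0.04 s.
4. the rightmost key is touched with the fingers while the latched key is still down (((contact force between the fingers and key_a above 0.3 N and y of key_a in the frame of console below -0.04 m) or (contact force between the fingers and key_b above 0.3 N and y of key_b in the frame of console below -0.04 m) or (contact force between the fingers and key_c above 0.3 N and y of key_c in the frame of console below -0.04 m) or (contact force between the fingers and key_d above 0.3 N and y of key_d in the frame of console below -0.04 m)) and height (world z) of any of key_a, key_b, key_c, key_d below 0.071 m), for 0.04 s.
5. a key is pressed fully down (more than 5 mm) (height (world z) of any of key_a, key_b, key_c, key_d below 0.0695 m).
At the end, for the whole second after the job is handed in: All four keys are up (top faces within 1 mm of their raised height), and the screwdriver, case, bush and ring are within 10 mm of where they were (height (world z) of each of key_a, key_b, key_c, key_d above 0.0735 m and distance of each of screwdriver, gauge_case, flange_bush, ring_gauge from where it was at the start of the episode below 0.01 m); the robot touches nothing.
It fails at once if two keys are 3.7 mm or more down at once: a raised key was pushed level with the latched one (height (world z) of each of key_a, key_b below 0.0708 m or height (world z) of each of key_a, key_c below 0.0708 m or height (world z) of each of key_a, key_d below 0.0708 m or height (world z) of each of key_b, key_c below 0.0708 m or height (world z) of each of key_b, key_d below 0.0708 m or height (world z) of each of key_c, key_d below 0.0708 m).
It fails at once if one of the things round the console is moved or lifted by more than 10 mm (distance of any of screwdriver, gauge_case, flange_bush, ring_gauge from where it was at the start of the episode above 0.01 m).
It also fails if it takes over 45 s, if anything falls off the work surface, if the arm or the gripper's body presses on something with over 40 N, if the wrist force passes 120 N, or if a joint passes its speed limit or range.

ROBOT

A 6-joint arm with a two-finger parallel gripper is mounted at the origin on the work surface. World frame = base frame: x ahead of the robot, y to its left, z up, the work surface at z = 0. Lengths are in mm, angles in rad, forces in N, time in s.
With the tool pointing down it reaches from about 250 to 775 mm from the base axis. Payload 8.9 kg.
Tool frame: the origin (TCP) lies at the very end of the fingers, on their centre line; the grasp point (between the pads) lies 19 mm behind it; x points along the fingers, z is the direction in which the jaws open and shut, and the axes are right-handed (so a half turn about x gives the same grasp; the last joint's range is limited). The gripper opens to 85 mm and grips with 20 to 120 N. Pads are 22 mm wide; open, the fingers measure 114 mm over their backs; the gripper's body (76 mm by 85 mm) begins 54 mm behind the grasp point. The pads swing forward as they close: fully open they stand 13 mm farther back than shut.
Start: joints at [1.169, 0.291, -0.153, 1.127, 0, 1.431], TCP at [136.381, 506.975, 231.305] pointing down, gripper open.
Joint ranges: [-2.52, 2.52], [-0.91, 1.74], [-1.3, 1.37], [-1.96, 2.02], [-1.52, 1.47], [-3.14, 3.14]. Speed limits (rad/s): [2.22, 2.22, 2.79, 3.14, 3.14, 3.14].

INTERFACE

Orientations are given as a rotation vector (axis times angle).
In Python, from bench import robot, cams, job gives the robot as it stands.
- The arm moves only by the tool step_arm, never from a script. Its argument "targets" is a list of rows, each a list of 6 numbers: the shift along the world's x, y, z in cm, then the turn, a rotation vector about the world's x, y, z in rad. In form: [[x, y, z, wx, wy, wz], ...]. A call has 1 to 20 rows; each row shifts and turns the pose as measured when the row begins; what a row does not reach is not made up. A row lasts 1/12 s, in which the tool goes at most 41.7 mm and 7.16 degrees, less where a joint would pass 70% of its speed; a pose out of reach is approached as far as the arm can. A call is refused whole if a number of a shift passes 4.17 or a number of a turn 0.125, either way. A call with a gripper value outside its range is refused whole. "claw" is the opening, from 0 (shut) to 1 (fully open), set as the call begins (left out, the last holds). The fingers move at their own pace and stop on an object; the grip force is fixed at half the most. Time passes only in rows, so rows that do not move let the fingers close. It gives the time, the measured TCP pose, the force and the opening at its end, in the units of the state.
- robot.state(): the state, without advancing time (a new reading comes with each control period).
- cams.snapshot(name): name is "side" or "top" or "wrist"; returns a dict with "pixels" (384x512x3 uint8, red, green, blue), "fx", "fy", "cx", "cy" (pixels), "cam_to_world" (4x4, takes a point from camera to world coordinates). Camera axes: x right, y down, z forward; pixel columns grow to the right and rows downward; lengths in mm; the calibration is good to about 2 mm. A picture is of the moment at which its call begins. There is no depth.
- job.close_job(): hands the job in, once; it reports no verdict.
The state is a dict: "time_s": time; "joints": joint angles; "joint_vel": joint speeds; "tau": joint torques, N m; "eef_pos": TCP position; "ee_rot": TCP orientation; "contact_force": force on the tool from outside, world axes, zero at the start; "torque": the same for the moment, N m; "gripper_width": finger opening in mm.
Only numpy, scipy, OpenCV 4.12 (cv2) and the standard library are available. Lean on these libraries where they do the work, as an engineer would, in place of code of your own. Each camera call takes 0.05 s, during which the arm holds its last target. There are 200 camera calls.

## Working session

There is one attempt and no reset: what is moved stays moved. The work goes in short steps, Python scripts to look and compute and a tool call to move; the robot and the scene stay as the last step left them, time stands still between calls to the robot, and variables do not carry over. Pictures are saved under pics/ and viewed, about 8 in all and at most 12, crops included, and the job is handed in when it is done.

Besides the shell and the picture viewer there is one more tool, called after "Request:" by a JSON object that holds its "api" and its "payload". step_arm: Moves the arm, as the interface text tells. Its arguments: {"type":"object","properties":{"targets":{"type":"array","items":{"type":"array","items":{"type":"number"}}},"claw":{"type":"number"}},"required":["targets"]}

```bash
mkdir -p pics; python3 - <<'E'
from bench import robot,cams
import cv2,numpy as np
s=robot.state();print(s)
for n in("top","side"):
    c=cams.snapshot(n);cv2.imwrite(f"pics/{n}0.png",c["pixels"][:,:,::-1]);np.save(f"{n}0.npy",c,allow_pickle=True)
    print(n,c["fx"],c["cx"],c["cy"],np.round(c["cam_to_world"],3).tolist())
E
```

```text
{'time_s': 0.0, 'joints': array([ 1.16873243e+00,  2.91242275e-01, -1.54130797e-01,  1.12670600e+00,
        1.42336790e-05,  1.43149910e+00]), 'joint_vel': array([ 1.01158271e-05,  1.87382672e-03, -1.17679254e-03, -5.65804695e-04,
        3.38980369e-04,  7.95543697e-04]), 'tau': array([ 1.34747825e-03, -5.37147117e+01,  3.31363428e+01,  1.59838685e-02,
       -3.60815884e-04, -2.04101525e-06]), 'eef_pos': array([136.18660767, 506.57218438, 230.7503852 ]), 'ee_rot': array([-1.01416255,  1.32326995,  1.01313105]), 'contact_force': array([-0.21412564, -0.275077  , -0.27443848]), 'torque': array([ 0.01235518,  0.0225262 , -0.00489632]), 'gripper_width': 85.87582811654556}
top 470.1252798889333 246.1940752980214 186.9441827845353 [[-0.015, -0.993, 0.119, 413.546], [-1.0, 0.014, -0.008, 40.282], [0.007, -0.119, -0.993, 1044.887], [0.0, 0.0, 0.0, 1.0]]
side 356.31869966824803 255.85045028974548 186.72299960429277 [[-0.964, -0.144, 0.223, 377.786], [-0.265, 0.555, -0.789, 694.911], [-0.011, -0.82, -0.573, 551.794], [0.0, 0.0, 0.0, 1.0]]
```

View pics/top0.png

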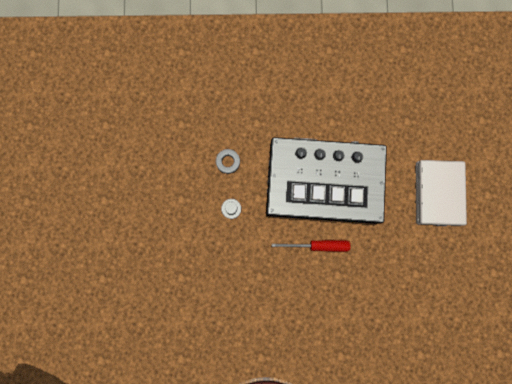

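View pics/side0.png

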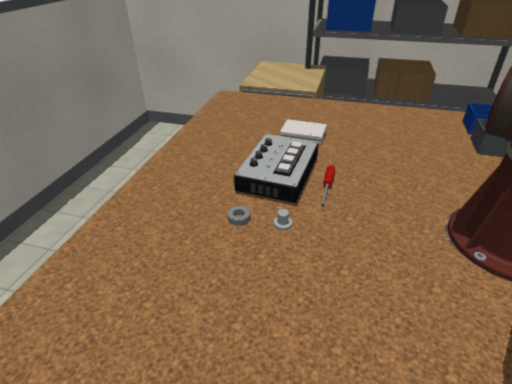

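The top view shows the four white caps near (299,192), (318,193), (338,195) and (357,196), with the knobs above them. The bush (231,208) and ring (228,161) are to the left, the case (442,192) is to the right and the screwdriver (310,245) is in front. Next I measure the caps and knobs.

```bash
cat > h.py <<'E'
import numpy as np,cv2
from scipy.spatial.transform import Rotation as R
def ray(c,u,v,z):
    T=np.array(c["cam_to_world"]);d=T[:3,:3]@[(u-c["cx"])/c["fx"],(v-c["cy"])/c["fy"],1]
    return T[:3,3]+d*(z-T[2,3])/d[2]
E
python3 - <<'E'
from h import *
from bench import robot
c=np.load("top0.npy",allow_pickle=True).item();p=c["pixels"]
roi=p[180:210,285:372].min(2)
m=cv2.threshold(roi,215,255,0)[1]
n,l,s,ce=cv2.connectedComponentsWithStats(m)
P=[]
for i in range(1,n):
    if s[i,4]>60: P.append(ray(c,ce[i,0]+285,ce[i,1]+180,74));print(s[i],ce[i]+[285,180],P[-1].round(1))
P=np.array(sorted(P,key=lambda q:-q[1]));d=P[0]-P[-1]
print(np.linalg.norm(np.diff(P,axis=0),axis=1),"mid",P.mean(0),"yaw",np.arctan2(-d[0],d[1]))
k=cv2.threshold(p[145:166,290:370].max(2),75,255,1)[1]
n,l,s,ce=cv2.connectedComponentsWithStats(k)
for i in range(1,n):
    if s[i,4]>40: print("knob",ce[i]+[290,145],s[i,4],ray(c,ce[i,0]+290,ce[i,1]+145,72).round(1))
print(R.from_rotvec(robot.state()["ee_rot"]).as_matrix().round(3))
E
```

```text
[  9   6  10  11 100] [298.95 191.05] [519.3 -77.4  74. ]
[29  7 10 12 98] [317.98979592 192.18367347] [ 516.4 -116.9   74. ]
[48  8 10 12 87] [336.65517241 193.50574713] [ 513.1 -155.7   74. ]
[39.65618512 38.8932381 ] mid [ 516.25306756 -116.67634044   74.        ] yaw -0.07974081286056811
knob [299.88095238 154.04761905] 42 [597.8 -81.8  72. ]
knob [318.78723404 155.10638298] 47 [ 595.  -121.5   72. ]
knob [337.23636364 155.83636364] 55 [ 592.9 -160.3   72. ]
knob [356.05       157.26666667] 60 [ 589.3 -199.8   72. ]
[[-0.    -0.966  0.26 ]
 [-0.001  0.26   0.966]
 [-1.     0.    -0.001]]
```

Request:
{"api": "step_arm", "payload": {"targets": [[2.13,-3.24,-0.5,0,0,-0.077],[2.13,-3.24,-0.5,0,0,-0.077],[2.13,-3.24,-0.5,0,0,-0.077],[2.13,-3.24,-0.5,0,0,-0.077],[2.13,-3.24,-0.5,0,0,-0.077],[2.13,-3.24,-0.5,0,0,-0.077],[2.13,-3.24,-0.5,0,0,-0.077],[2.13,-3.24,-0.5,0,0,-0.077],[2.13,-3.24,-0.5,0,0,-0.077],[2.13,-3.24,-0.5,0,0,-0.077],[2.13,-3.24,-0.5,0,0,-0.077],[2.13,-3.24,-0.5,0,0,-0.077],[2.13,-3.24,-0.5,0,0,-0.077],[2.13,-3.24,-0.5,0,0,-0.077],[2.13,-3.24,-0.5,0,0,-0.077],[2.13,-3.24,-0.5,0,0,-0.077],[2.13,-3.24,-0.5,0,0,-0.077],[2.13,-3.24,-0.5,0,0,-0.077]], "claw": 0}}

```text
time_s: 1.6
eef_pos: [524.2, -102.4, 134.3]
ee_rot: [0.106, 1.568, -0.102]
contact_force: [1.6, 0.1, 0.8]
gripper_width: -0.0
```

```bash
python3 - <<'E'
from h import *
from bench import robot,cams
c=cams.snapshot("wrist");s=robot.state()
print(s["time_s"],s["eef_pos"],s["contact_force"],R.from_rotvec(s["ee_rot"]).as_matrix().round(3).tolist(),s["joints"].round(3))
np.save("w1.npy",c,allow_pickle=True);cv2.imwrite("pics/w1.png",c["pixels"][:,:,::-1])
E
```

```text
1.65 [ 528.28348835 -108.26471938  133.39432486] [ 2.66821877 -6.57208028 -0.40648721] [[0.004, 0.141, 0.99], [-0.001, 0.99, -0.141], [-1.0, -0.001, 0.004]] [-0.338  0.389 -0.282  0.896  0.     1.375]
```

View pics/w1.png

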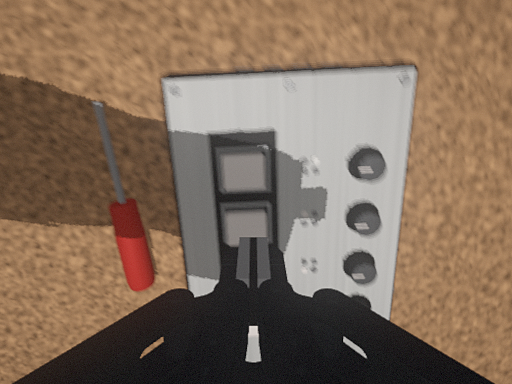

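The wrist view has up as +y. Key 1 shows at (244,170) and key 2 at (246,222), partly behind the fingertips, and both are shaded. I'll check key 1's position against the top view and bring the tool over it.

```bash
python3 - <<'E'
from h import *
c=np.load("w1.npy",allow_pickle=True).item()
for n,u,v,z in(("k1",244,170,74.5),("k2",246,222,74.5),("knob1",367,160,74),("knob2",363,216,74),("bl",163,78,58),("br",415,67,58)):print(n,ray(c,u,v,z).round(1))
p=c["pixels"];g=p[150:190,200:290].min(2);print(g[20,::6],g[::4,44],p[205:240:4,246].min(1))
E
```

```text
k1 [522.6 -75.8  74.5]
k2 [ 518.8 -112.4   74.5]
knob1 [601.7 -79.7  74. ]
knob2 [ 598.2 -118.7   74. ]
bl [478.8 -13.2  58. ]
br [638.2 -27.7  58. ]
[110 113  65  70 120 131 128 127 132 131 131  82  43 102 119] [ 80 104 131 131 132 130 131 132 129 128] [ 77  60 112 130 129 131 128 129  92]
```

Request:
{"api": "step_arm", "payload": {"targets": [[0,0,0,0,0,0.065],[0,0,0,0,0,0]]}}

```text
time_s: 1.82
eef_pos: [529.3, -112.1, 131.5]
ee_rot: [0.063, 1.568, -0.064]
contact_force: [-0.1, -1.9, 0.2]
gripper_width: 0.2
```

Request:
{"api": "step_arm", "payload": {"targets": [[-0.4,1.5,0,0,0,0],[-0.4,1.5,-1.5,0,0,0],[-0.1,0.3,-1.5,0,0,0],[0,0,-0.5,0,0,0],[0,0,0,0,0,0],[0,0,0,0,0,0]]}}

```text
time_s: 2.32
eef_pos: [516.8, -73.0, 95.6]
ee_rot: [0.069, 1.57, -0.067]
contact_force: [-0.0, 0.2, -0.2]
gripper_width: -0.4
```

Request:
{"api": "step_arm", "payload": {"targets": [[0.3,-0.4,-0.7,0,0,0],[0,0,-0.5,0,0,0],[0,0,0,0,0,0],[0,0,0,0,0,0]]}}

```text
time_s: 2.65
eef_pos: [521.3, -77.5, 84.4]
ee_rot: [0.068, 1.567, -0.068]
contact_force: [-0.1, 0.4, 0.6]
gripper_width: 0.0
```

Request:
{"api": "step_arm", "payload": {"targets": [[0,0,-0.3,0,0,0],[0,0,0,0,0,0],[0,0,0,0,0,0]]}}

```text
time_s: 2.9
eef_pos: [521.7, -78.1, 81.4]
ee_rot: [0.069, 1.567, -0.069]
contact_force: [-0.0, -0.1, -0.3]
gripper_width: -0.0
```

Request:
{"api": "step_arm", "payload": {"targets": [[0,0,-0.4,0,0,0],[0,0,0,0,0,0],[0,0,0,0,0,0]]}}

```text
time_s: 3.15
eef_pos: [521.9, -78.3, 77.2]
ee_rot: [0.069, 1.566, -0.069]
contact_force: [1.2, 0.7, 0.5]
gripper_width: 0.2
```

Request:
{"api": "step_arm", "payload": {"targets": [[0,0,-0.15,0,0,0],[0,0,0,0,0,0],[0,0,0,0,0,0]]}}

```text
time_s: 3.4
eef_pos: [521.8, -78.3, 75.5]
ee_rot: [0.069, 1.566, -0.069]
contact_force: [-0.4, 0.2, -0.3]
gripper_width: -0.3
```

Request:
{"api": "step_arm", "payload": {"targets": [[0,0,-0.1,0,0,0],[0,0,0,0,0,0],[0,0,0,0,0,0]]}}

```text
time_s: 3.65
eef_pos: [521.8, -78.3, 74.5]
ee_rot: [0.069, 1.566, -0.069]
contact_force: [0.3, 1.1, -0.1]
gripper_width: -0.1
```

Request:
{"api": "step_arm", "payload": {"targets": [[0,0,-0.08,0,0,0],[0,0,0,0,0,0],[0,0,0,0,0,0]]}}

```text
time_s: 3.9
eef_pos: [521.9, -78.3, 73.7]
ee_rot: [0.069, 1.566, -0.069]
contact_force: [0.5, -0.4, -0.4]
gripper_width: 0.5
```

Request:
{"api": "step_arm", "payload": {"targets": [[0,0,-0.08,0,0,0],[0,0,0,0,0,0],[0,0,0,0,0,0]]}}

```text
time_s: 4.15
eef_pos: [521.9, -78.3, 72.8]
ee_rot: [0.069, 1.566, -0.069]
contact_force: [-0.3, -0.7, -0.6]
gripper_width: 0.1
```

Request:
{"api": "step_arm", "payload": {"targets": [[0,0,-0.08,0,0,0],[0,0,0,0,0,0],[0,0,0,0,0,0]]}}

```text
time_s: 4.4
eef_pos: [521.9, -78.2, 72.0]
ee_rot: [0.069, 1.566, -0.069]
contact_force: [0.1, -0.4, -0.4]
gripper_width: 0.1
```

Request:
{"api": "step_arm", "payload": {"targets": [[0,0,-0.08,0,0,0],[0,0,0,0,0,0],[0,0,0,0,0,0]]}}

```text
time_s: 4.65
eef_pos: [521.9, -78.3, 71.0]
ee_rot: [0.069, 1.566, -0.069]
contact_force: [0.1, -0.5, -0.2]
gripper_width: -0.4
```

Request:
{"api": "step_arm", "payload": {"targets": [[0,0,-0.06,0,0,0],[0,0,0,0,0,0],[0,0,0,0,0,0]]}}

```text
time_s: 4.9
eef_pos: [522.0, -78.3, 70.6]
ee_rot: [0.069, 1.566, -0.069]
contact_force: [-0.5, -0.3, 1.1]
gripper_width: -0.2
```

```bash
python3 - <<'E'
from h import *
from bench import robot,cams
a=cams.snapshot("wrist");s=robot.state()
print(s["eef_pos"],s["contact_force"])
b=cams.snapshot("side");print(robot.state()["contact_force"])
w=cv2.resize(a["pixels"],(400,300));d=cv2.resize(b["pixels"][120:210,225:345],(400,300),interpolation=3)
cv2.imwrite("pics/c2.png",np.hstack([w,d])[:,:,::-1])
E
```

```text
[521.97969461 -78.2778099   70.64759635] [-0.24058535  0.30817024  1.09803816]
[-0.21934189 -0.79073235  0.89470153]
```

View pics/c2.png

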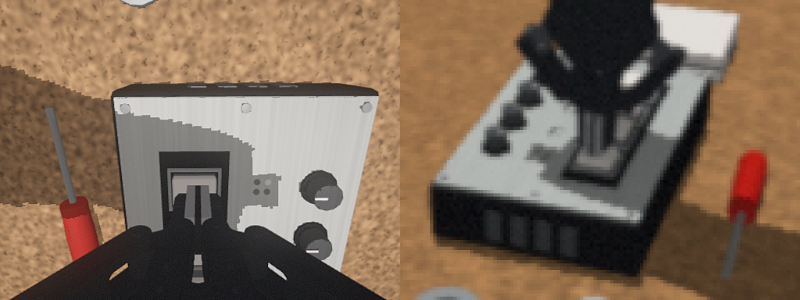

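Wrist force reads about 1 N at z = 70.6. The wrist crop shows the tips over the leftmost cap. I'll press a touch more to confirm.

Request:
{"api": "step_arm", "payload": {"targets": [[0,0,-0.04,0,0,0],[0,0,0,0,0,0],[0,0,0,0,0,0]]}}

```text
time_s: 5.25
eef_pos: [522.0, -78.3, 70.5]
ee_rot: [0.069, 1.566, -0.069]
contact_force: [-0.9, 0.1, 2.9]
gripper_width: -0.1
```

Request:
{"api": "step_arm", "payload": {"targets": [[0,0,-0.03,0,0,0],[0,0,0,0,0,0],[0,0,0,0,0,0]]}}

```text
time_s: 5.5
eef_pos: [522.0, -78.3, 70.3]
ee_rot: [0.069, 1.566, -0.069]
contact_force: [-0.3, 0.7, 2.6]
gripper_width: 0.3
```

Key 1 barely gives at about 2.8 N and sits at 70.5, so it is latched. Lift and go on to key 2.

Request:
{"api": "step_arm", "payload": {"targets": [[0,0,0.7,0,0,0],[0,0,0.7,0,0,0],[-0.15,-2.0,0,0,0,0],[-0.15,-2.0,0,0,0,0],[0,0,0,0,0,0],[0,0,0,0,0,0],[0,0,0,0,0,0]]}}

```text
time_s: 6.08
eef_pos: [519.9, -119.2, 87.7]
ee_rot: [0.068, 1.564, -0.068]
contact_force: [-0.4, 0.3, 0.0]
gripper_width: -0.3
```

Request:
{"api": "step_arm", "payload": {"targets": [[0,0.1,-0.5,0,0,0],[0,0,-0.4,0,0,0],[0,0,0,0,0,0],[0,0,0,0,0,0],[0,0,0,0,0,0]]}}

```text
time_s: 6.5
eef_pos: [519.6, -115.6, 77.7]
ee_rot: [0.067, 1.565, -0.066]
contact_force: [-1.0, 0.7, -0.1]
gripper_width: 0.1
```

Request:
{"api": "step_arm", "payload": {"targets": [[0,-0.15,-0.2,0,0,0],[0,0,0,0,0,0],[0,0,0,0,0,0]]}}

```text
time_s: 6.75
eef_pos: [519.6, -116.7, 75.4]
ee_rot: [0.066, 1.565, -0.065]
contact_force: [-0.2, 0.3, 0.1]
gripper_width: -0.3
```

Request:
{"api": "step_arm", "payload": {"targets": [[0,0,-0.12,0,0,0],[0,0,0,0,0,0],[0,0,0,0,0,0]]}}

```text
time_s: 7.0
eef_pos: [519.7, -116.8, 74.3]
ee_rot: [0.066, 1.565, -0.065]
contact_force: [-0.9, 0.1, 1.7]
gripper_width: 0.1
```

Request:
{"api": "step_arm", "payload": {"targets": [[0,0,-0.06,0,0,0],[0,0,0,0,0,0],[0,0,0,0,0,0]]}}

```text
time_s: 7.25
eef_pos: [519.7, -116.8, 73.9]
ee_rot: [0.066, 1.565, -0.065]
contact_force: [-0.8, 0.6, 1.7]
gripper_width: 0.0
```

Key 2 is raised: contact came at 74.3 with about 1.7 N. On to key 3.

Request:
{"api": "step_arm", "payload": {"targets": [[0,0,0.6,0,0,0],[0,0,0.4,0,0,0],[-0.15,-2.0,0,0,0,0],[-0.15,-2.0,0,0,0,0],[0,0,0,0,0,0],[0,0,0,0,0,0],[0,0,-0.4,0,0,0],[0,0,0,0,0,0],[0,0,0,0,0,0]]}}

```text
time_s: 8.0
eef_pos: [517.4, -156.9, 82.4]
ee_rot: [0.065, 1.563, -0.064]
contact_force: [0.5, -0.4, 0.3]
gripper_width: 0.0
```

Request:
{"api": "step_arm", "payload": {"targets": [[0,0,-0.5,0,0,0],[0,0,0,0,0,0],[0,0,0,0,0,0],[0,0,0,0,0,0]]}}

```text
time_s: 8.33
eef_pos: [517.1, -155.1, 76.5]
ee_rot: [0.064, 1.564, -0.062]
contact_force: [-0.8, -0.2, -0.0]
gripper_width: -0.0
```

Request:
{"api": "step_arm", "payload": {"targets": [[0,0,-0.15,0,0,0],[0,0,0,0,0,0],[0,0,0,0,0,0]]}}

```text
time_s: 8.58
eef_pos: [517.1, -154.8, 74.8]
ee_rot: [0.064, 1.564, -0.062]
contact_force: [-0.1, 0.3, 0.0]
gripper_width: 0.3
```

Request:
{"api": "step_arm", "payload": {"targets": [[0,0,-0.12,0,0,0],[0,0,0,0,0,0],[0,0,0,0,0,0]]}}

```text
time_s: 8.83
eef_pos: [517.2, -154.9, 73.8]
ee_rot: [0.064, 1.564, -0.062]
contact_force: [-0.6, 0.7, 2.1]
gripper_width: 0.2
```

Key 3 is raised (2.1 N at 73.8). On to key 4.

Request:
{"api": "step_arm", "payload": {"targets": [[0,0,0.6,0,0,0],[0,0,0.4,0,0,0],[-0.2,-2.1,0,0,0,0],[-0.2,-2.1,0,0,0,0],[0,-0.1,0,0,0,0],[0,0,0,0,0,0],[0,0,-0.4,0,0,0],[0,0,0,0,0,0],[0,0,0,0,0,0]]}}

```text
time_s: 9.58
eef_pos: [514.0, -198.1, 82.7]
ee_rot: [0.062, 1.562, -0.061]
contact_force: [-0.8, -0.5, -0.3]
gripper_width: 0.1
```

Request:
{"api": "step_arm", "payload": {"targets": [[0,0,-0.4,0,0,0],[0,0,0,0,0,0],[0,0,0,0,0,0],[0,0,0,0,0,0]]}}

```text
time_s: 9.92
eef_pos: [513.7, -196.0, 77.8]
ee_rot: [0.062, 1.563, -0.059]
contact_force: [-0.3, 0.1, 0.2]
gripper_width: -0.2
```

Request:
{"api": "step_arm", "payload": {"targets": [[0,0,-0.2,0,0,0],[0,0,0,0,0,0],[0,0,0,0,0,0],[0,0,0,0,0,0]]}}

```text
time_s: 10.25
eef_pos: [513.8, -195.7, 75.6]
ee_rot: [0.061, 1.563, -0.058]
contact_force: [-0.1, -0.7, -0.3]
gripper_width: -0.1
```

Request:
{"api": "step_arm", "payload": {"targets": [[0,0,-0.13,0,0,0],[0,0,0,0,0,0],[0,0,0,0,0,0]]}}

```text
time_s: 10.5
eef_pos: [513.9, -195.9, 74.4]
ee_rot: [0.061, 1.563, -0.059]
contact_force: [0.6, 0.7, 1.4]
gripper_width: -0.3
```

Request:
{"api": "step_arm", "payload": {"targets": [[0,0,-0.06,0,0,0],[0,0,0,0,0,0],[0,0,0,0,0,0]]}}

```text
time_s: 10.75
eef_pos: [513.9, -195.9, 74.0]
ee_rot: [0.061, 1.563, -0.059]
contact_force: [-0.0, -0.0, 1.7]
gripper_width: 0.3
```

Key 4 is raised too, so the latched key is the leftmost. Lift and return to it.

Request:
{"api": "step_arm", "payload": {"targets": [[0,0,0.8,0,0,0],[0,0,0.8,0,0,0],[0.2,2.9,0,0,0,0],[0.2,2.9,0,0,0,0],[0.2,2.9,0,0,0,0],[0.15,2.5,0,0,0,0],[0,0,0,0,0,0],[0,0,0,0,0,0],[0,0,0,0,0,0],[0,0,0,0,0,0]]}}

```text
time_s: 11.58
eef_pos: [524.0, -82.3, 97.2]
ee_rot: [0.061, 1.556, -0.063]
contact_force: [-0.7, -0.6, 0.2]
gripper_width: 0.2
```

Request:
{"api": "step_arm", "payload": {"targets": [[-0.2,0.4,-0.8,0,0,0],[0,0,-0.6,0,0,0],[0,0,0,0,0,0],[0,0,0,0,0,0],[0,0,0,0,0,0]]}}

```text
time_s: 12.0
eef_pos: [521.4, -80.9, 81.4]
ee_rot: [0.064, 1.556, -0.067]
contact_force: [0.2, -0.5, -0.6]
gripper_width: 0.1
```

Request:
{"api": "step_arm", "payload": {"targets": [[0,0.3,-0.4,0,0,0],[0,0,-0.4,0,0,0],[0,0,0,0,0,0],[0,0,0,0,0,0]]}}

```text
time_s: 12.33
eef_pos: [521.4, -78.0, 72.4]
ee_rot: [0.065, 1.557, -0.067]
contact_force: [-0.2, -0.7, 0.3]
gripper_width: 0.1
```

Request:
{"api": "step_arm", "payload": {"targets": [[0,0,-0.3,0,0,0],[0,0,-0.1,0,0,0],[0,0,0,0,0,0],[0,0,0,0,0,0]]}}

```text
time_s: 12.67
eef_pos: [521.7, -78.1, 68.8]
ee_rot: [0.064, 1.556, -0.067]
contact_force: [-1.0, -0.3, 4.6]
gripper_width: -0.1
```

Request:
{"api": "step_arm", "payload": {"targets": [[0,0,-0.1,0,0,0],[0,0,0,0,0,0],[0,0,0,0,0,0]]}}

```text
time_s: 12.92
eef_pos: [521.7, -78.1, 69.0]
ee_rot: [0.064, 1.555, -0.067]
contact_force: [-0.9, 0.4, 4.2]
gripper_width: -0.3
```

Request:
{"api": "step_arm", "payload": {"targets": [[0,0,-0.1,0,0,0],[0,0,0,0,0,0],[0,0,0,0,0,0]]}}

```text
time_s: 13.17
eef_pos: [521.7, -78.1, 69.0]
ee_rot: [0.064, 1.555, -0.067]
contact_force: [-1.6, 0.9, 5.1]
gripper_width: 0.1
```

Request:
{"api": "step_arm", "payload": {"targets": [[0,0,-0.2,0,0,0],[0,0,0,0,0,0]]}}

```text
time_s: 13.33
eef_pos: [521.8, -78.1, 68.6]
ee_rot: [0.063, 1.554, -0.068]
contact_force: [-3.6, 0.6, 6.5]
gripper_width: -0.7
```

Request:
{"api": "step_arm", "payload": {"targets": [[0,0,-0.2,0,0,0]]}}

```text
time_s: 13.42
eef_pos: [521.9, -78.1, 67.8]
ee_rot: [0.063, 1.553, -0.068]
contact_force: [-8.8, 2.2, 32.7]
gripper_width: -0.2
```

It is firmly against its stop. The last step peaked at 33 N, more than intended but inside the limits. Release now.

Request:
{"api": "step_arm", "payload": {"targets": [[0,0,0.5,0,0,0],[0,0,1.0,0,0,0],[0,0,2.0,0,0,0],[0,0,3.0,0,0,0],[-1.5,0,3.5,0,0,0],[-3,0,3.5,0,0,0],[-4,0,1,0,0,0],[-4,0,1,0,0,0],[-4,0,0,0,0,0],[-2,0,0,0,0,0],[0,0,0,0,0,0],[0,0,0,0,0,0],[0,0,0,0,0,0]]}}

```text
time_s: 14.5
eef_pos: [333.3, -77.5, 230.1]
ee_rot: [0.06, 1.545, -0.07]
contact_force: [0.1, -1.2, 0.3]
gripper_width: -0.2
```

```bash
python3 - <<'E'
from h import *
from bench import robot,cams
a=cams.snapshot("wrist");b=cams.snapshot("side");t=cams.snapshot("top")
print(robot.state()["eef_pos"],robot.state()["contact_force"])
o=np.load("side0.npy",allow_pickle=True).item()
f=lambda p:cv2.resize(p[135:185,260:325],(400,300),interpolation=cv2.INTER_CUBIC)
cv2.imwrite("pics/end.png",np.vstack([np.hstack([f(o["pixels"]),f(b["pixels"])]),np.hstack([cv2.resize(a["pixels"],(400,300)),cv2.resize(t["pixels"],(400,300))])])[:,:,::-1])
E
```

```text
[333.807488   -77.45623079 229.61874497] [0.4196016  0.06889951 0.14980759]
```

View pics/end.png

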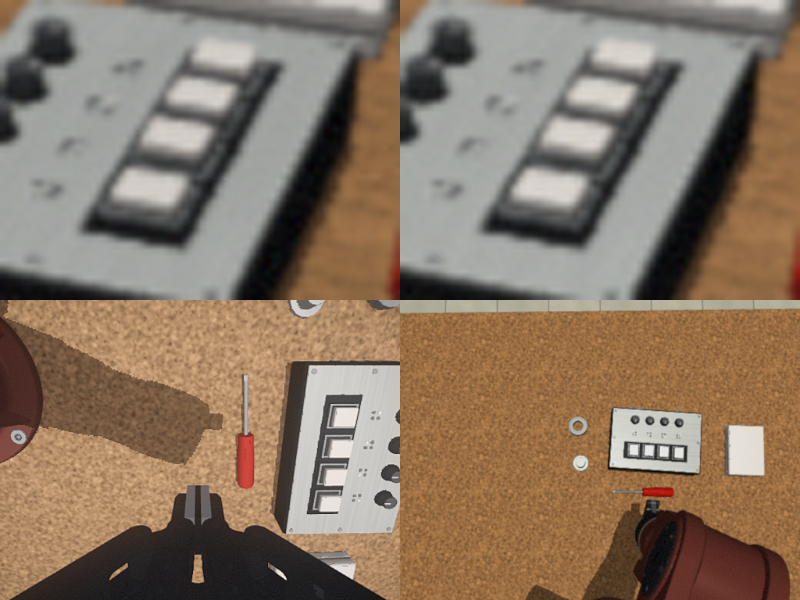

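The pictures show nothing moved, but a 4 mm change is only about 1.3 px in the side view. I'll compare the caps numerically.

```bash
python3 - <<'E'
from h import *
from bench import cams
for n,(r,c) in {"side":(slice(135,185),slice(265,318)),"top":(slice(180,212),slice(285,372))}.items():
    ims=[np.load(n+"0.npy",allow_pickle=True).item()["pixels"],cams.snapshot(n)["pixels"]]
    for p in ims:
        m=cv2.threshold(p[r,c].min(2),195 if n=="side" else 215,255,0)[1]
        k,l,s,ce=cv2.connectedComponentsWithStats(m)
        print(n,[(s[i,4],ce[i].round(2).tolist()) for i in range(1,k) if s[i,4]>15])
    d=np.abs(ims[0][r,c].astype(int)-ims[1][r,c]).sum(2);y,x=np.where(d>60);print("diff",len(y),(y.min()+r.start,y.max()+r.start,x.min()+c.start,x.max()+c.start) if len(y) else "")
T=cams.snapshot("wrist")
p=T["pixels"];g=p[100:290,400:475].min(2);m=cv2.threshold(g,200,255,0)[1]
k,l,s,ce=cv2.connectedComponentsWithStats(m)
for i in range(1,k):
    if s[i,4]>100:print("wrist",s[i],ce[i]+[400,100],ray(T,*(ce[i]+[400,100]),74.5).round(1))
E
```

```text
side [(np.int32(18), [23.22, 22.0]), (np.int32(21), [18.86, 30.81])]
side [(np.int32(24), [31.21, 8.42]), (np.int32(22), [27.27, 15.23]), (np.int32(23), [23.3, 22.26]), (np.int32(29), [18.72, 30.86])]
diff 0 
top [(np.int32(100), [13.95, 11.05]), (np.int32(98), [32.99, 12.18]), (np.int32(87), [51.66, 13.51]), (np.int32(46), [69.7, 14.8])]
top [(np.int32(108), [13.94, 11.39]), (np.int32(111), [33.49, 12.17]), (np.int32(113), [52.35, 13.74]), (np.int32(109), [71.54, 15.05]), (np.int32(21), [2.67, 28.57])]
diff 5 (np.int64(184), np.int64(209), np.int64(285), np.int64(326))
wrist [   0    0   75  146 3583] [432.65699135 147.6469439 ] [507.8 -72.1  74.5]
wrist [ 28  39  31  24 638] [442.90752351 150.48275862] [517.8 -75.7  74.5]
wrist [ 16 118  30  20 513] [430.39766082 227.5165692 ] [ 513.9 -155.9   74.5]
wrist [ 10 153  28  18 435] [423.51494253 261.74942529] [ 510.5 -196.    74.5]
```

Key 1's pixels in the side view are unchanged, and the cap spacings there (6.8, 7.0, 8.6 px) still put it low, so it is latched. My stepwise press probably toggled it twice: 4.2 N at 69.0 matches a sprung key held down, and the 33 N step then re-latched it. I'll go back, press once cleanly, and read the force on a slow release.

Request:
{"api": "step_arm", "payload": {"targets": [[3.5,0,0,0,0,0],[4,0,0,0,0,0],[4,0,-1,0,0,0],[3,0,-2,0,0,0],[2,0,-3,0,0,0],[1,0,-3,0,0,0],[0,0,-3,0,0,0],[0,0,-1,0,0,0],[0,0,0,0,0,0],[0,0,0,0,0,0],[0,0,0,0,0,0]]}}

```text
time_s: 15.72
eef_pos: [520.4, -74.9, 89.1]
ee_rot: [0.058, 1.549, -0.067]
contact_force: [0.3, -0.1, 0.7]
gripper_width: 0.3
```

Request:
{"api": "step_arm", "payload": {"targets": [[0.1,-0.3,-0.6,0,0,0],[0,0,-0.4,0,0,0],[0,0,0,0,0,0],[0,0,0,0,0,0]]}}

```text
time_s: 16.05
eef_pos: [523.8, -79.0, 81.6]
ee_rot: [0.057, 1.543, -0.068]
contact_force: [-0.7, -0.8, 0.2]
gripper_width: -0.2
```

Request:
{"api": "step_arm", "payload": {"targets": [[0,0,-0.35,0,0,0],[0,0,0,0,0,0],[0,0,0,0,0,0]]}}

```text
time_s: 16.3
eef_pos: [524.5, -79.4, 79.0]
ee_rot: [0.057, 1.541, -0.069]
contact_force: [0.2, -1.2, 0.2]
gripper_width: -0.3
```

Request:
{"api": "step_arm", "payload": {"targets": [[-0.25,0.15,-0.3,0,0.025,0],[0,0,-0.2,0,0,0],[0,0,0,0,0,0],[0,0,0,0,0,0]]}}

```text
time_s: 16.63
eef_pos: [522.2, -77.9, 74.2]
ee_rot: [0.056, 1.565, -0.069]
contact_force: [0.1, -0.4, -0.2]
gripper_width: 0.2
```

Request:
{"api": "step_arm", "payload": {"targets": [[0,0,-0.15,0,0,0],[0,0,0,0,0,0],[0,0,0,0,0,0]]}}

```text
time_s: 16.88
eef_pos: [522.2, -77.9, 72.8]
ee_rot: [0.056, 1.564, -0.069]
contact_force: [0.2, -0.4, -0.1]
gripper_width: 0.1
```

Request:
{"api": "step_arm", "payload": {"targets": [[0,0,-0.12,0,0,0],[0,0,0,0,0,0],[0,0,0,0,0,0]]}}

```text
time_s: 17.13
eef_pos: [522.2, -78.0, 71.6]
ee_rot: [0.056, 1.564, -0.07]
contact_force: [0.3, 0.2, 0.4]
gripper_width: -0.2
```

Confirmed latched: no contact down to 71.6. One clean stroke, then a slow release.

Request:
{"api": "step_arm", "payload": {"targets": [[0,0,-0.25,0,0,0],[0,0,-0.2,0,0,0]]}}

```text
time_s: 17.3
eef_pos: [522.6, -78.1, 67.9]
ee_rot: [0.055, 1.562, -0.07]
contact_force: [-7.8, 2.2, 26.8]
gripper_width: -0.0
```

Request:
{"api": "step_arm", "payload": {"targets": [[0,0,0.15,0,0,0],[0,0,0.15,0,0,0],[0,0,0.1,0,0,0],[0,0,0,0,0,0]]}}

```text
time_s: 17.63
eef_pos: [522.5, -78.0, 72.5]
ee_rot: [0.055, 1.562, -0.07]
contact_force: [-1.3, 0.4, 2.7]
gripper_width: 0.1
```

It reads 2.7 N at 72.5, so the key followed the fingers up and is released. Retreat and check.

Request:
{"api": "step_arm", "payload": {"targets": [[0,0,0.5,0,0,0],[0,0,1.0,0,0,0],[0,0,2.0,0,0,0],[0,0,3.0,0,0,0],[-1.5,0,3.5,0,0,0],[-3,0,3.5,0,0,0],[-4,0,1,0,0,0],[-4,0,1,0,0,0],[-4,0,0,0,0,0],[-2,0,0,0,0,0],[0,0,0,0,0,0],[0,0,0,0,0,0],[0,0,0,0,0,0],[0,0,0,0,0,0]]}}

```text
time_s: 18.8
eef_pos: [334.0, -77.5, 236.2]
ee_rot: [0.052, 1.555, -0.072]
contact_force: [-0.3, -1.1, 0.8]
gripper_width: -0.1
```

```bash
python3 - <<'E'
from h import *
from bench import cams,robot
r,c=slice(135,185),slice(265,318)
a=np.load("side0.npy",allow_pickle=True).item()["pixels"];b=cams.snapshot("side")["pixels"]
k,l,s,ce=cv2.connectedComponentsWithStats(cv2.threshold(b[r,c].min(2),195,255,0)[1])
print([(s[i,4],ce[i].round(2).tolist()) for i in range(1,k) if s[i,4]>15])
d=np.abs(a.astype(int)-b).sum(2)[100:240,200:340];y,x=np.where(d>60);print(len(y),y.min()+100,y.max()+100,x.min()+200,x.max()+200)
S=robot.state();print(S["eef_pos"],S["contact_force"],abs(S["joint_vel"]).max())
f=lambda p:cv2.resize(p[120:235,220:345],(400,360),interpolation=cv2.INTER_CUBIC)
cv2.imwrite("pics/end2.png",np.hstack([f(a),f(b)])[:,:,::-1])
E
```

```text
[(np.int32(24), [31.21, 8.42]), (np.int32(22), [27.27, 15.23]), (np.int32(22), [23.41, 22.18]), (np.int32(27), [18.96, 29.56])]
92 161 197 278 339
[334.18666189 -77.50154522 236.15753687] [ 0.14787254 -0.6264921   0.40809133] 0.010628673676323341
```

View pics/end2.png

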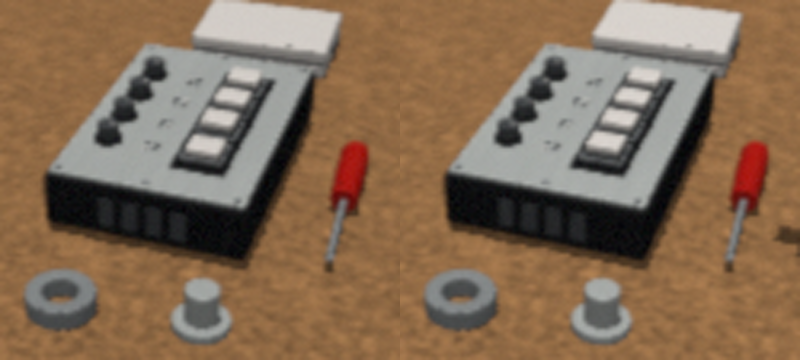

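Key 1 rose 1.3 px in the side view, as 4 mm should. The four caps are now evenly spaced and the loose things are where they were.

```bash
python3 -c "
from bench import job
print(job.close_job())"
```

```text
the job is handed in; nothing more can be done
None
```

The latched key was the leftmost one. It is now up with the other three, and I handed the job in about 19 s into the run. No verdict was reported.

- **Tapping:** I tapped the keys left to right. Key 1 met the fingers at 70.5 mm and barely gave at about 2.8 N, so it was latched. Keys 2 to 4 met them at about 74.4 mm and gave at 1.7–2.1 N, going down less than 1 mm.
- **First press failed:** I pressed key 1 in several steps, and it was still latched afterwards. My reading is that it was released and then caught again. The check picture showed it, and so did the lack of contact down to 71.6 mm when I went back.
- **Second press worked:** One clean stroke freed it. On slow release it still pushed back with 2.7 N at 72.5 mm, so it followed the fingers up.
- **Force:** Both presses peaked higher than the intended 6–8 N, at 33 N and 27 N. This was through the fingertips, well below the 120 N wrist limit.
- **Last checks:** In the side view, key 1 rose 1.3 px, which matches 4 mm. The four caps are now evenly spaced. By eye, the screwdriver, case, bush and ring lie where they did. The arm is clear and still.

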